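Change over the UV decontamination chamber

TASK

Slide the chamber's amber guard fully open, take out the finished green-capped bottle and drop it into the green tub, and only then drop every blue-capped bottle from the bench into the blue bin and every orange-capped bottle into the orange bin inside the chamber. When all are in, slide the guard fully shut against its stop and press the red start button right down; never press it while the guard is open. Leave the black-capped bottle and the other things on the bench where they are.

Things in the scene. Friction and masses are not known exactly. Their poses are not given: they have to be found in the camera images.
- chamber: white UV decontamination chamber fixed on the bench, 168 mm (its x) by 490 mm (its y). Origin: at its underside, on the bench, below the centre of the open well; the well is 148 x 200 mm inside, rim 78 mm above the bench. Towards its +y end follow the white lamp housing (top 72 mm high, y +104 to +316 mm) and a blue control box (90 mm high, y +318 to +382 mm)
- guard (a joint): travel in m of the amber transparent guard, a flat panel (top 84 mm above the bench) that slides level along the chamber's +y, from 0 = shut over the well against its stop, to 0.205 = fully open over the lamp housing against its other stop; slight friction, stays where left; nothing in the well may stand more than 78 mm above the bench or it blocks the guard
- guard_handle (a point): top centre of the guard's black upright handle bar, which stands 32 mm above the panel at its middle: 70 mm long along the chamber's x, 14 mm thick along its y; moves with the guard
- start (a joint): travel in m of the start button: 0 = released, 0.006 = fully down; a spring pushes it back (5 N to press fully)
- start_top (a point): centre of the top face of the red round start button (28 mm across) on top of the blue control box; it is pressed straight down
- tub: green open bench tub fixed on the bench, 130 mm (x) by 150 mm (y) outside, 85 mm high, walls and floor 5 mm; origin at the centre of its underside
- done_bottle: square white plastic sample bottle, 28 x 28 mm and 34 mm tall to the shoulder, with a round green screw cap (25 mm across, 10 mm high) on top, 44 mm tall in all, about 40 g; origin at the centre of its underside, z up through the cap, x and y square to its flat sides; the bottle finished in the last cycle, standing at the start in one of the two bins in the well
- bin_blue: blue open bin fixed on the floor of the chamber's well, 133 mm (x) by 94 mm (y) outside, 50 mm high, walls and floor 4 mm; origin at the centre of its underside, which is 12 mm above the bench; the two bins lie side by side along the chamber's y and may be either way round
- bin_orange: orange open bin fixed on the floor of the chamber's well, 133 mm (x) by 94 mm (y) outside, 50 mm high, walls and floor 4 mm; origin at the centre of its underside, which is 12 mm above the bench; the two bins lie side by side along the chamber's y and may be either way round
- blue_1: square white plastic sample bottle, 28 x 28 mm and 34 mm tall to the shoulder, with a round blue screw cap (25 mm across, 10 mm high) on top, 44 mm tall in all, about 40 g; origin at the centre of its underside, z up through the cap, x and y square to its flat sides; stands on the bench at the start, or is absent
- blue_2: square white plastic sample bottle, 28 x 28 mm and 34 mm tall to the shoulder, with a round blue screw cap (25 mm across, 10 mm high) on top, 44 mm tall in all, about 40 g; origin at the centre of its underside, z up through the cap, x and y square to its flat sides; stands on the bench at the start, or is absent
- blue_3: square white plastic sample bottle, 28 x 28 mm and 34 mm tall to the shoulder, with a round blue screw cap (25 mm across, 10 mm high) on top, 44 mm tall in all, about 40 g; origin at the centre of its underside, z up through the cap, x and y square to its flat sides; stands on the bench at the start, or is absent
- orange_1: square white plastic sample bottle, 28 x 28 mm and 34 mm tall to the shoulder, with a round orange screw cap (25 mm across, 10 mm high) on top, 44 mm tall in all, about 40 g; origin at the centre of its underside, z up through the cap, x and y square to its flat sides; stands on the bench at the start, or is absent
- orange_2: square white plastic sample bottle, 28 x 28 mm and 34 mm tall to the shoulder, with a round orange screw cap (25 mm across, 10 mm high) on top, 44 mm tall in all, about 40 g; origin at the centre of its underside, z up through the cap, x and y square to its flat sides; stands on the bench at the start, or is absent
- orange_3: square white plastic sample bottle, 28 x 28 mm and 34 mm tall to the shoulder, with a round orange screw cap (25 mm across, 10 mm high) on top, 44 mm tall in all, about 40 g; origin at the centre of its underside, z up through the cap, x and y square to its flat sides; stands on the bench at the start, or is absent
- spare: white sample bottle with a black cap, 28 x 28 x 44 mm: not part of the job (bystander)
- pen: blue marker pen with a black cap, 120 mm long, lying on the bench, origin at its middle (bystander)
- amber_jar: amber jar with a white lid, 54 mm across, 75 mm high, origin at its underside (bystander)
- tube_rack: yellow microtube rack, 70 x 160 x 46 mm, origin at its underside (bystander)
- dishes: stack of two culture dishes, 90 mm across, 29 mm high, origin at its underside (bystander)
- beaker: empty glass beaker, 70 mm across, 90 mm high, origin at its underside (bystander)
Not all that is in view belongs to the job. Leave any purple look-alike of the blue_2 alone.

How it is judged:
On the way, in this order (a step that is already met when the one before it is completed fails the run):
1. the guard is fully open (value of joint guard above 0.185 m), for 0.2 s.
2. the green-capped bottle lies in the green tub (x of done_bottle in the frame of tub between -0.065 and 0.065 m and y of done_bottle in the frame of tub between -0.075 and 0.075 m and z of done_bottle in the frame of tub between -0.003 and 0.075 m and linear speed of done_bottle below 0.03 m/s), for 0.2 s.
3. every blue- and orange-capped bottle lies in the bin of its colour (x of blue_1 in the frame of bin_blue between -0.0665 and 0.0665 m and y of blue_1 in the frame of bin_blue between -0.047 and 0.047 m and z of blue_1 in the frame of bin_blue between -0.003 and 0.06 m and linear speed of each of blue_1, blue_2, blue_3, orange_1, orange_2, orange_3 below 0.03 m/s and x of blue_2 in the frame of bin_blue between -0.0665 and 0.0665 m and y of blue_2 in the frame of bin_blue between -0.047 and 0.047 m and z of blue_2 in the frame of bin_blue between -0.003 and 0.06 m and x of blue_3 in the frame of bin_blue between -0.0665 and 0.0665 m and y of blue_3 in the frame of bin_blue between -0.047 and 0.047 m and z of blue_3 in the frame of bin_blue between -0.003 and 0.06 m and x of orange_1 in the frame of bin_orange between -0.0665 and 0.0665 m and y of orange_1 in the frame of bin_orange between -0.047 and 0.047 m and z of orange_1 in the frame of bin_orange between -0.003 and 0.06 m and x of orange_2 in the frame of bin_orange between -0.0665 and 0.0665 m and y of orange_2 in the frame of bin_orange between -0.047 and 0.047 m and z of orange_2 in the frame of bin_orange between -0.003 and 0.06 m and x of orange_3 in the frame of bin_orange between -0.0665 and 0.0665 m and y of orange_3 in the frame of bin_orange between -0.047 and 0.047 m and z of orange_3 in the frame of bin_orange between -0.003 and 0.06 m), for 0.2 s.
4. the guard is shut against its stop (value of joint guard below 0.006 m), for 0.2 s.
5. the start button is pressed down (value of joint start above 0.0042 m), for 0.02 s.
At the end, for the whole second after the job is handed in: green-capped bottle at rest in the tub; each blue or orange bottle at rest in the bin of its colour (origin within the bin outline, under 60 mm above its underside); guard within 6 mm of shut; start button released after a press of at least 4.2 mm (all of step 2 and all of step 3 and value of joint guard below 0.006 m and value of joint start below 0.002 m); the robot touches nothing.
It fails at once if the start button is pressed (over 3 mm) while the guard is more than 15 mm open (value of joint start above 0.003 m and value of joint guard above 0.015 m).
It fails at once if a bystander is moved by more than 50 mm (distance of any of spare, pen, amber_jar, tube_rack, dishes, beaker from where it was at the start of the episode above 0.05 m).
Of blue_1, blue_2, blue_3, orange_1, orange_2, orange_3 only 4 to 6 are there at a start; the rules pass over those that are not, and their reading is None.
At some moment in a run one of blue_1, blue_2, blue_3, orange_1, orange_2, orange_3 may be knocked a few centimetres aside while the robot is not near it.
Once in a run the grip may slacken for a moment while it holds something.
It also fails if it takes over 210 s, if anything falls off the work surface, if the arm or the gripper's body presses on something with over 40 N, if the wrist force passes 120 N, or if a joint passes its speed limit or range.

ROBOT

A 6-joint arm with a two-finger parallel gripper is mounted at the origin on the work surface. World frame = base frame: x ahead of the robot, y to its left, z up, the work surface at z = 0. Lengths are in m, angles in rad, forces in N, time in s.
With the tool pointing down it reaches from about 0.25 to 0.775 m from the base axis. Payload 4 kg.
Tool frame: the origin (TCP) lies between the finger pads; the fingertips stand 11 mm ahead of it and the grasp point (between the pads) lies 8 mm behind it (robot.tip_extent is the z of the fingertips in the tool frame, in m); z points along the fingers, y is the line along which they close (so a half turn about z gives the same grasp; the last joint's range is limited). The gripper opens to 94 mm and grips with 3 to 60 N. Pads are 16 mm wide; open, the fingers measure 119 mm over their backs; the gripper's body (75 mm by 177 mm) begins 78 mm behind the grasp point.
Start: joints at [-1.241, 0.087, 1.371, -0, 1.684, -0.103], TCP at [0.231, -0.499, 0.217] pointing down, gripper open.
Joint ranges: [-3.1, 3.1], [-0.76, 2.03], [0.27, 2.55], [-1.08, 4.22], [0.17, 2.65], [-2.57, 2.57]. Speed limits (rad/s): [2.79, 2.79, 3.14, 3.14, 3.14, 3.14].

INTERFACE

Orientations are given as [roll, pitch, yaw] about the fixed x, y, z axes, in that order (R = Rz(yaw) Ry(pitch) Rx(roll)).
In Python, from bench import robot, imaging gives the robot as it stands.
- The arm moves only by the shell command python3 -m pendant 'ROWS'. ROWS is JSON, a list of rows, each a list of 7 numbers: the shift along the world's x, y, z in cm, then the turn, a rotation vector about the world's x, y, z in degrees, then the opening, from 0 (shut) to 1 (fully open). In form: [[dx, dy, dz, ax, ay, az, jaw], ...]. A call has 1 to 8 rows; each row shifts and turns the commanded pose from where the row before left it; what a row does not reach is not made up. A row lasts 1/10 s, in which the tool goes at most 50 mm and 8.59 degrees, less where a joint would pass 70% of its speed; a pose out of reach is approached as far as the arm can. A call is refused whole if a number of a shift passes 5 or a number of a turn 8.59, either way. A call with a gripper value outside its range is refused whole. The fingers move at their own pace and stop on an object; the grip force is fixed at half the most. Time passes only in rows, so rows that do not move let the fingers close. It gives the time, the measured TCP pose, the force, the opening and the grip force at its end, in the units of the state.
- robot.get_obs(): the state, without advancing time (a new reading comes with each control period).
- imaging.snapshot(name): name is "side" or "top"; returns the picture (480x640x3 uint8, red, green, blue); there is no depth.
- imaging.camera_params(name): a dict with "camera_matrix" (3x3 intrinsics, pixels), "R" (3x3) and "t" (3): a world point X has camera coordinates R X + t. Camera axes: x right, y down, z forward; pixel columns grow to the right and rows downward; lengths in m; the calibration is good to about 2 mm. A picture is of the moment at which its call begins. camera_params takes no time and is no camera call.
- robot.close_job(): hands the job in; it is judged then, once.
The state is a dict: "time": time; "joint_positions": joint angles; "qvel": joint speeds; "joint_torque": joint torques, N m; "tool_pos": TCP position; "ee_rot": TCP orientation; "wrist_force": force on the tool from outside, world axes, zero at the start; "wrist_torque": the same for the moment, N m; "width": finger opening in m; "finger_force": force on a finger pad.
Only numpy, scipy, OpenCV 4.12 (cv2) and the standard library are available. Lean on these libraries where they do the work, as an engineer would, in place of code of your own. Each camera call takes 0.05 s, during which the arm holds its last target. There are 200 camera calls.

## Working session

There is one attempt and no reset: what is moved stays moved. The work goes in short steps, Python scripts to look and compute and a shell command to move; the robot and the scene stay as the last step left them, time stands still between calls to the robot, and variables do not carry over. Pictures are saved under pics/ and viewed, at most 14 in all, crops included, and the job is handed in when it is done.

```bash
ls; mkdir -p pics; python3 - <<'E'
from bench import robot, imaging
import cv2
for n in("top","side"):
    cv2.imwrite(f"pics/{n}0.png",imaging.snapshot(n)[:,:,::-1])
    p=imaging.camera_params(n);print(n,p)
print(robot.get_obs())
E
```

```text
pics
top {'camera_matrix': array([[506.4257383 ,   0.        , 326.6868307 ],
       [  0.        , 506.4257383 , 230.57838052],
       [  0.        ,   0.        ,   1.        ]]), 'R': array([[ 0.01748084, -0.99973069,  0.01526336],
       [-0.98360309, -0.0199354 , -0.17924157],
       [ 0.17949757, -0.01187979, -0.98368668]]), 't': array([-0.01131329,  0.57899185,  1.25039125])}
side {'camera_matrix': array([[502.10209206,   0.        , 320.44928942],
       [  0.        , 502.10209206, 237.56611779],
       [  0.        ,   0.        ,   1.        ]]), 'R': array([[-0.87194289, -0.48958101,  0.0051016 ],
       [-0.27628755,  0.48341198, -0.83064917],
       [ 0.40420389, -0.72568815, -0.55677277]]), 't': array([0.4925669 , 0.25381145, 0.91540664])}
{'time': 0.1, 'joint_positions': array([-1.24110607e+00,  8.78504210e-02,  1.37207982e+00, -2.05074557e-05,
        1.68361577e+00, -1.03103429e-01]), 'qvel': array([ 0.00077815, -0.00133491, -0.00485692,  0.0001285 ,  0.00156264,
        0.00082535]), 'joint_torque': array([ 2.06555567e-03, -3.41252947e+01, -3.03301692e+01,  7.20617222e-02,
        3.04450036e-02, -9.82661572e-05]), 'tool_pos': array([ 0.23050804, -0.49884298,  0.2154498 ]), 'ee_rot': array([-3.13964757e+00, -1.80768174e-04,  4.32791226e-01]), 'wrist_force': array([-0.00582437, -0.01102833, -0.02798646]), 'wrist_torque': array([ 0.0585596 , -0.04184695, -0.03234924]), 'finger_force': 0.0, 'width': 0.09415281446871246}
```

View pics/top0.png

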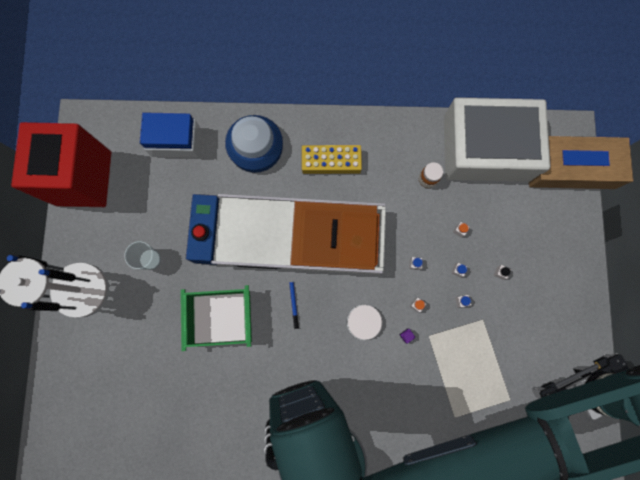

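View pics/side0.png

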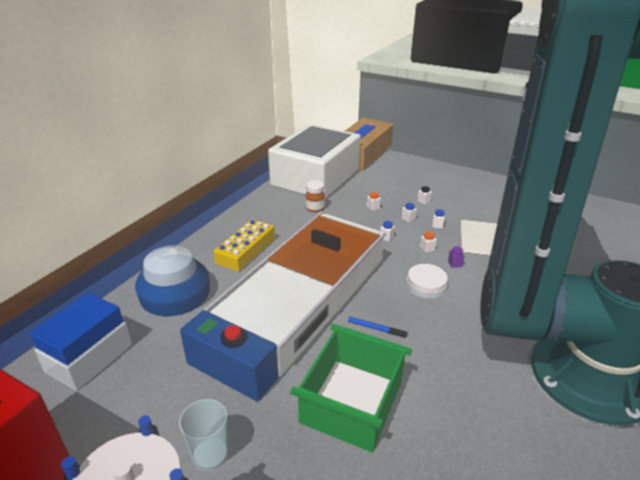

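```bash
cat > h.py <<'E'
from bench import robot, imaging
import cv2, numpy as np
P={n:imaging.camera_params(n) for n in("top","side")}
def cast(n,u,v,z):
    p=P[n];d=p["R"].T@np.linalg.solve(p["camera_matrix"],[u,v,1.]);c=-p["R"].T@p["t"]
    return c+d*(z-c[2])/d[2]
def proj(n,X):
    p=P[n];q=p["camera_matrix"]@(p["R"]@np.array(X,float)+p["t"]);return q[:2]/q[2]
H={"orange":((5,170,150),(14,255,255)),"blue":((108,150,90),(122,255,255)),"green":((50,120,60),(75,255,255)),"purple":((128,100,40),(150,255,255)),"red":((0,180,120),(3,255,255))}
def blobs(img,col,lo,hi):
    m=cv2.inRange(cv2.cvtColor(img,cv2.COLOR_RGB2HSV),*H[col])
    n,_,s,c=cv2.connectedComponentsWithStats(m)
    return [(c[i],s[i]) for i in range(1,n) if lo<=s[i][4]<=hi]
def yaw(img,xy):
    # side direction (deg, mod 90) of the white+cap outline of a bottle in the top view
    u,v=proj("top",[*xy,.022]);r=14;k=8
    x0,y0=int(u)-r,int(v)-r
    c=cv2.resize(img[y0:y0+2*r,x0:x0+2*r],None,fx=k,fy=k,interpolation=cv2.INTER_CUBIC)
    h=cv2.cvtColor(c,cv2.COLOR_RGB2HSV);m=((h[...,2]>150)|(h[...,1]>120)).astype(np.uint8)
    cs=max(cv2.findContours(m,0,2)[0],key=cv2.contourArea)
    b=cv2.boxPoints(cv2.minAreaRect(cs))/k+[x0,y0]
    q=[cast("top",*p,.03)for p in b];e=[q[1]-q[0],q[2]-q[1]]
    a=np.degrees(np.arctan2(e[0][1],e[0][0]))
    return (a+45)%90-45,[round(1000*float(np.linalg.norm(i))) for i in e],c
E
python3 - <<'E'
from h import *
t=imaging.snapshot("top");s=imaging.snapshot("side")
crops=[]
for c in("orange","blue","purple"):
    for p,st in blobs(t,c,15,150):
        X=cast("top",*p,.041)
        if X[1]>.15 or X[0]>.75: continue
        y=yaw(t,X);crops.append(y[2]);print(c,p.round(1),st[4],X.round(3),"yaw",round(y[0],1),y[1],"side pred",proj("side",X).round())
    print("side",c,[(p.round(),cast("side",*p,.039).round(3)) for p,st in blobs(s,c,15,200)])
for n,p,z in(("handle",(334,219.5),.116),("handle b",(334.5,247),.1),("button",(199.5,231),.095),
  ("rim -y +x",(385,205),.078),("rim -y -x",(384,272),.078),("box +y+x",(190,195),.09),("box +y-x",(187,262),.09),("tub",(216,318),.085),("black",(505,272),.044),("dish",(365,322),.029)):
    print(n,cast("top",*p,z).round(3))
cv2.imwrite("pics/c.png",cv2.resize(t[180:350,180:520],None,fx=2.3,fy=2.3,interpolation=cv2.INTER_CUBIC)[:,:,::-1])
E
```

```text
Traceback (most recent call last):
  File "h.py", line 16, in yaw
    u,v=proj("top",[*xy,.022]);r=14;k=8
        ~~~~^^^^^^^^^^^^^^^^^^
  File "h.py", line 8, in proj
    p=P[n];q=p["camera_matrix"]@(p["R"]@np.array(X,float)+p["t"]);return q[:2]/q[2]
                                 ~~~~~~^~~~~~~~~~~~~~~~~~
ValueError: matmul: Input operand 1 has a mismatch in its core dimension 0, with gufunc signature (n?,k),(k,m?)->(n?,m?) (size 4 is different from 3)
```

```bash
sed -i 's/\[\*xy,.022\]/[xy[0],xy[1],.022]/' h.py
python3 - <<'E'
from h import *
t=imaging.snapshot("top");s=imaging.snapshot("side")
for c in("orange","blue","purple"):
    for p,st in blobs(t,c,15,150):
        X=cast("top",*p,.041)
        if X[1]>.15 or X[0]>.75: continue
        y=yaw(t,X);print(c,p.round(1),st[4],X.round(3),"yaw",round(y[0],1),y[1],"side pred",proj("side",X).round())
    print("side",c,[(p.round(),cast("side",*p,.039).round(3)) for p,st in blobs(s,c,15,200)])
for n,p,z in(("handle",(334,219.5),.116),("handle b",(334.5,247),.1),("button",(199.5,231),.095),
  ("rim -y +x",(385,205),.078),("rim -y -x",(384,272),.078),("box +y+x",(190,195),.09),("box +y-x",(187,262),.09),("tub",(216,318),.085),("black",(505,272),.044),("dish",(365,322),.029)):
    print(n,cast("top",*p,z).round(3))
cv2.imwrite("pics/c.png",cv2.resize(t[180:350,180:520],None,fx=2.3,fy=2.3,interpolation=cv2.INTER_CUBIC)[:,:,::-1])
E
```

```text
orange [463.4 227.7] 48 [ 0.596 -0.357  0.041] yaw -32.9 [29, 28] side pred [374. 195.]
orange [419.5 304.3] 55 [ 0.396 -0.239  0.041] yaw -38.1 [29, 28] side pred [429. 235.]
side orange [(array([374., 195.]), array([ 0.598, -0.362,  0.039])), (array([429., 235.]), array([ 0.397, -0.243,  0.039]))]
blue [417.3 262.1] 51 [ 0.504 -0.235  0.041] yaw 2.9 [24, 23] side pred [387. 224.]
blue [461.7 268.7] 54 [ 0.489 -0.349  0.041] yaw -27.1 [23, 29] side pred [409. 206.]
blue [293.  298.7] 113 [0.404 0.082 0.041] yaw 7.1 [11, 72] side pred [371. 312.]
blue [465.3 300.4] 57 [ 0.408 -0.356  0.041] yaw -42.0 [24, 22] side pred [439. 213.]
side blue [(array([365., 130.]), array([ 0.825, -0.785,  0.039])), (array([410., 206.]), array([ 0.49 , -0.355,  0.039])), (array([439., 212.]), array([ 0.41 , -0.362,  0.039])), (array([387., 224.]), array([ 0.505, -0.24 ,  0.039])), (array([369., 324.]), array([0.394, 0.114, 0.039])), (array([144., 424.]), array([0.606, 0.49 , 0.039])), (array([ 69., 467.]), array([0.647, 0.595, 0.039])), (array([176., 475.]), array([0.505, 0.528, 0.039]))]
purple [407.3 335.6] 127 [ 0.318 -0.207  0.041] yaw 35.8 [29, 28] side pred [456. 251.]
side purple [(array([ 63., 462.]), array([0.66 , 0.594, 0.039]))]
handle [ 0.596 -0.017  0.116]
handle b [ 0.53 -0.02  0.1 ]
button [0.564 0.315 0.095]
rim -y +x [ 0.644 -0.148  0.078]
rim -y -x [ 0.473 -0.145  0.078]
box +y+x [0.656 0.346 0.09 ]
box +y-x [0.487 0.342 0.09 ]
tub [0.352 0.264 0.085]
black [ 0.482 -0.46   0.044]
dish [ 0.349 -0.102  0.029]
```

View pics/c.png

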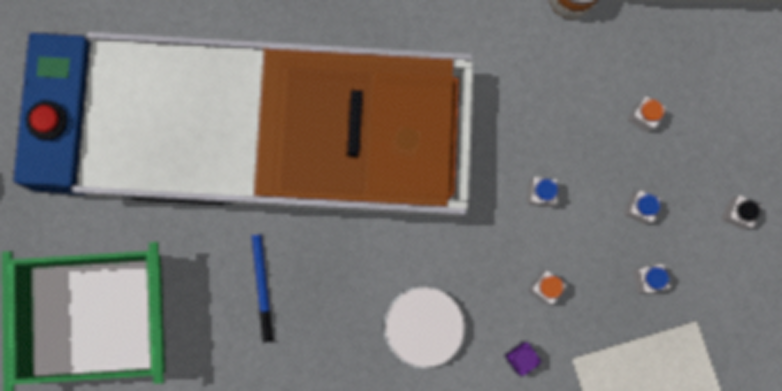

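Green-capped target: faint dark disc under the guard at crop (407,138), in the bin at the -y end, to be checked once open. Blue: (417,263), (461,269), (466,301). Orange: (463,229), (419,305). Look-alikes to leave: black (505,272), purple (408,336), blue pen (293,300). Handle: (334,233). Button: (200,232). Tub: (216,318). The arm may hide another bottle, so I'll check again after it moves.

```bash
python3 -m pendant '[[2.2,3.2,0,0,0,-3.3,1],[2.2,3.2,0,0,0,-3.3,1],[2.2,3.2,0,0,0,-3.3,1],[2.2,3.2,0,0,0,-3.3,1],[2.2,3.2,0,0,0,-3.3,0.8],[2.2,3.2,0,0,0,-3.3,0.6],[2.2,3.2,0,0,0,-3.3,0.5],[2.2,3.2,0,0,0,-3.3,0.5]]'; python3 -m pendant '[[2.2,3.2,0,0,0,0,0.5],[2.2,3.2,0,0,0,0,0.5],[2.2,3.2,0,0,0,0,0.5],[2.2,3.2,0,0,0,0,0.5],[2.2,3.2,0,0,0,0,0.5],[2.2,3.2,0,0,0,0,0.5],[2.2,3.2,0,0,0,0,0.5],[0,0,0,0,0,0,0.5]]'
python3 -c "
from h import *
o=robot.get_obs();print(o['tool_pos'],o['ee_rot'],o['width'])
p=P['top'];print('cam',-p['R'].T@p['t'])
cv2.imwrite('pics/d.png',imaging.snapshot('side')[:,:,::-1])"
```

```text
time: 1.1
tool_pos: [0.4073, -0.2419, 0.2166]
ee_rot: [3.141, -0.0, -0.031]
wrist_force: [0.1, -0.4, -0.1]
width: 0.0656
finger_force: 0.0
time: 1.9
tool_pos: [0.5621, -0.0156, 0.2157]
ee_rot: [-3.14, 0.0, -0.023]
wrist_force: [0.1, -0.8, -0.3]
width: 0.0468
finger_force: 0.0
[ 0.56214547 -0.01559705  0.21573546] [-3.13992622e+00  3.43665877e-04 -2.25112401e-02] 0.04677030780947022
cam [0.34525374 0.01508658 1.33394531]
```

View pics/d.png

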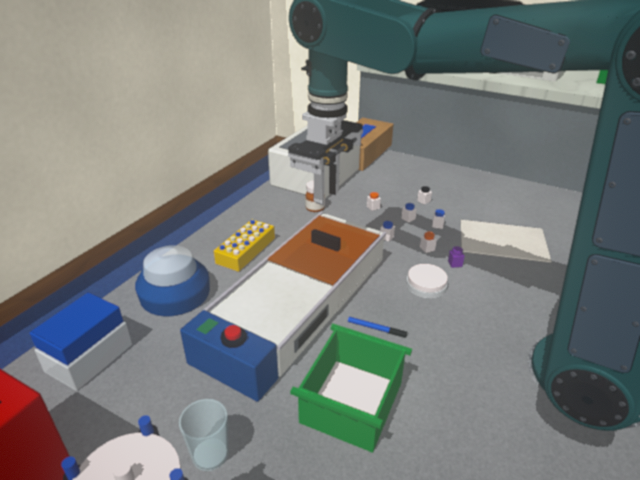

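The side view shows the same five caps, with no bottle hidden. The open fingers are above the handle. I'll go down and grip it.

```bash
python3 -m pendant '[[0,-0.2,-3,0,0,0,0.5],[0,0,-3,0,0,0,0.5],[0,0,-3,0,0,0,0.5],[0,0,-2.3,0,0,0,0.5],[0,0,0,0,0,0,0.3],[0,0,0,0,0,0,0],[0,0,0,0,0,0,0],[0,0,0,0,0,0,0]]'
```

```text
time: 2.75
tool_pos: [0.5619, -0.0213, 0.1058]
ee_rot: [-3.141, -0.004, -0.028]
wrist_force: [-0.1, 2.3, 0.8]
width: 0.0185
finger_force: 0.7
```

```bash
python3 -m pendant '[[0,0,0,0,0,0,0],[0,0,0,0,0,0,0],[0.05,1.5,0,0,0,0,0],[0.08,3,0,0,0,0,0],[0.08,3,0,0,0,0,0],[0.08,3,0,0,0,0,0],[0.08,3,0,0,0,0,0],[0.05,2,0,0,0,0,0]]';python3 -m pendant '[[0.05,1.5,0,0,0,0,0],[0.03,0.9,0,0,0,0,0],[0,0,0,0,0,0,0]]'
```

```text
time: 3.55
tool_pos: [0.5678, 0.1344, 0.1056]
ee_rot: [3.14, -0.008, -0.028]
wrist_force: [5.4, -2.8, 2.8]
width: 0.0139
finger_force: 30.0
time: 3.85
tool_pos: [0.5687, 0.159, 0.1056]
ee_rot: [-3.14, -0.008, -0.027]
wrist_force: [5.0, 1.8, 3.0]
width: 0.0138
finger_force: 30.0
```

Not yet at the stop; continue by small amounts.

```bash
python3 -m pendant '[[0,0.4,0,0,0,0,0],[0,0.4,0,0,0,0,0],[0,0,0,0,0,0,0],[0,0,0,0,0,0,0]]'
```

```text
time: 4.25
tool_pos: [0.569, 0.1656, 0.1056]
ee_rot: [-3.141, -0.008, -0.029]
wrist_force: [5.9, 0.2, 4.0]
width: 0.0138
finger_force: 30.0
```

```bash
python3 -m pendant '[[0,0.4,0,0,0,0,0],[0,0.4,0,0,0,0,0],[0,0,0,0,0,0,0]]';python3 -m pendant '[[0,0.4,0,0,0,0,0],[0,0.4,0,0,0,0,0],[0,0,0,0,0,0,0]]'
```

```text
time: 4.55
tool_pos: [0.5691, 0.1691, 0.1056]
ee_rot: [3.133, -0.008, -0.03]
wrist_force: [5.1, -10.7, 4.1]
width: 0.0137
finger_force: 30.0
time: 4.85
tool_pos: [0.5691, 0.1693, 0.1055]
ee_rot: [3.118, -0.007, -0.033]
wrist_force: [4.0, -27.9, 6.8]
width: 0.0139
finger_force: 30.1
```

```bash
python3 -m pendant '[[0,-0.7,0,0,0,0,0],[0,0,0,0,0,0,0.5],[0,0,0,0,0,0,0.5],[0,0,0,0,0,0,0.5],[0,0,4,0,0,0,0.5],[0,0,4,0,0,0,0.5],[-3,1.5,3,0,0,0,0.5],[-4,2,0,0,0,0,0.5]]';python3 -m pendant '[[-4,2,0,0,0,0,0.5],[-4,2,0,0,0,0,0.5],[-4,2,0,0,0,0,0.5],[0,0,0,0,0,0,0.5]]'
python3 - <<'E'
from h import *
t=imaging.snapshot("top");s=imaging.snapshot("side")
for c,lo in(("green",8),("blue",15),("orange",15)):
    print(c,[(p.round(1),st[4],cast("top",*p,.058 if c=="green" else .041).round(3)) for p,st in blobs(t,c,lo,9000)],[(p.round(),st[4],cast("side",*p,.058 if c=="green" else .041).round(3)) for p,st in blobs(s,c,lo,9000)])
c=cv2.resize(t[180:300,180:400],None,fx=3.4,fy=3.4,interpolation=cv2.INTER_CUBIC)
d=cv2.resize(s[190:310,180:400],None,fx=3.4,fy=3.4,interpolation=cv2.INTER_CUBIC)
cv2.imwrite("pics/e.png",cv2.resize(np.vstack([c,d]),(548,598))[:,:,::-1])
E
```

```text
time: 5.65
tool_pos: [0.4978, 0.2107, 0.2186]
ee_rot: [-3.139, -0.009, -0.029]
wrist_force: [0.2, 1.3, 0.4]
width: 0.0464
finger_force: 0.0
time: 6.05
tool_pos: [0.3712, 0.272, 0.2136]
ee_rot: [-3.14, 0.002, -0.021]
wrist_force: [0.7, -1.0, -0.1]
width: 0.0469
finger_force: 0.0
green [(array([203.6, 207.9]), np.int32(31), array([0.631, 0.317, 0.058])), (array([357., 240.]), np.int32(45), array([ 0.555, -0.078,  0.058])), (array([244.7, 317.1]), np.int32(342), array([0.356, 0.199, 0.058])), (array([217.9, 292.2]), np.int32(8), array([0.416, 0.269, 0.058])), (array([199.5, 293. ]), np.int32(8), array([0.413, 0.314, 0.058])), (array([185.4, 338.2]), np.int32(154), array([0.303, 0.342, 0.058]))] [(array([207., 326.]), np.int32(120), array([0.648, 0.286, 0.058])), (array([351., 388.]), np.int32(5582), array([0.351, 0.282, 0.058]))]
blue [(array([165.1, 128.6]), np.int32(1486), array([0.85 , 0.437, 0.041])), (array([238.7, 154.2]), np.int32(360), array([0.783, 0.237, 0.041])), (array([585.2, 157.7]), np.int32(606), array([ 0.794, -0.692,  0.041])), (array([201.3, 229.4]), np.int32(1076), a
[... 1086 characters left out ...]
y([368., 324.]), np.int32(166), array([0.395, 0.116, 0.041])), (array([144., 424.]), np.int32(116), array([0.606, 0.49 , 0.041])), (array([ 69., 467.]), np.int32(190), array([0.646, 0.596, 0.041])), (array([176., 475.]), np.int32(85), array([0.504, 0.529, 0.041]))]
orange [(array([363.5, 240.8]), np.int32(978), array([ 0.556, -0.096,  0.041])), (array([463.4, 227.7]), np.int32(48), array([ 0.596, -0.357,  0.041])), (array([419.6, 304.3]), np.int32(54), array([ 0.396, -0.239,  0.041]))] [(array([313., 239.]), np.int32(42), array([ 0.634, -0.084,  0.041])), (array([429., 235.]), np.int32(45), array([ 0.396, -0.24 ,  0.041])), (array([267., 302.]), np.int32(4292), array([0.601, 0.159, 0.041]))]
```

View pics/e.png

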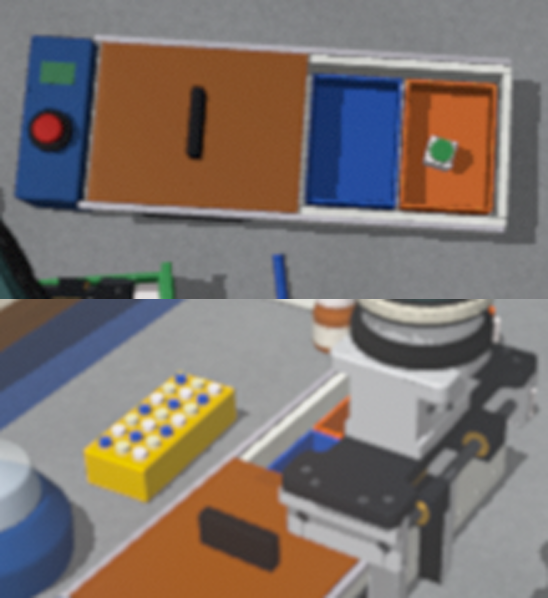

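Top crop: blue bin at image px (322,236), orange bin at (360,240). The green-capped bottle, at px (357,240), stands in the orange bin and is the only green cap there. Next is its yaw.

```bash
python3 - <<'E'
from h import *
t=imaging.snapshot("top");k=8
c=cv2.resize(t[222:258,343:377],None,fx=k,fy=k,interpolation=cv2.INTER_CUBIC)
h=cv2.cvtColor(c,cv2.COLOR_RGB2HSV)
m=(((h[...,1]<110)&(h[...,2]>110))|((h[...,0]>40)&(h[...,0]<90)&(h[...,1]>100))).astype(np.uint8)
cs=max(cv2.findContours(m,0,2)[0],key=cv2.contourArea)
r=cv2.minAreaRect(cs);b=cv2.boxPoints(r)/k+[343,222]
q=np.array([cast("top",*p,.045)for p in b]);e=q[1]-q[0];print(r,q.mean(0),np.degrees(np.arctan2(e[1],e[0])),np.linalg.norm(q[1]-q[0]),np.linalg.norm(q[2]-q[1]))
for p in((322,236),(360,239.5)): print(cast("top",*p,.062).round(3))
cv2.drawContours(c,[np.intp(cv2.boxPoints(r))],0,(255,0,255),1)
# bench bottles
L=[c]
for X in([.596,-.357],[.396,-.239],[.504,-.235],[.489,-.349],[.408,-.356]):
    u,v=proj("top",[*X,.022]);x0,y0=int(u)-17,int(v)-18
    d=cv2.resize(t[y0:y0+36,x0:x0+34],None,fx=k,fy=k,interpolation=cv2.INTER_CUBIC)
    h=cv2.cvtColor(d,cv2.COLOR_RGB2HSV);m=((h[...,2]>135)|(h[...,1]>120)).astype(np.uint8)
    cs=max(cv2.findContours(m,0,2)[0],key=cv2.contourArea);r=cv2.minAreaRect(cs)
    b=cv2.boxPoints(r);q=np.array([cast("top",*p,.03)for p in b/k+[x0,y0]]);e=q[1]-q[0]
    print(X,q.mean(0).round(3),round((np.degrees(np.arctan2(e[1],e[0]))+45)%90-45,1),np.linalg.norm(e),np.linalg.norm(q[2]-q[1]))
    cv2.drawContours(d,[np.intp(b)],0,(255,0,255),1);L.append(d)
cv2.imwrite("pics/f.png",np.vstack([np.hstack(L[:3]),np.hstack(L[3:])])[:,:,::-1])
E
```

```text
((109.39226531982422, 156.44537353515625), (99.47167205810547, 101.55615997314453), 15.572542190551758) [ 0.55328002 -0.07833373  0.045     ] -14.833048196986358 0.03325471979754857 0.03209644139966974
[0.563 0.011 0.062]
[ 0.556 -0.086  0.062]
[0.596, -0.357] [ 0.597 -0.358  0.03 ] -29.8 0.03366471216652009 0.03096546187535761
[0.396, -0.239] [ 0.396 -0.24   0.03 ] -37.3 0.03227575496700292 0.030386172820136028
[0.504, -0.235] [ 0.504 -0.236  0.03 ] -8.4 0.0326912745586698 0.03100277719386482
[0.489, -0.349] [ 0.488 -0.35   0.03 ] -25.4 0.031489335392426876 0.03092403839956717
[0.408, -0.356] [ 0.407 -0.357  0.03 ] 13.5 0.03239277441794822 0.030890830550970888
```

View pics/f.png

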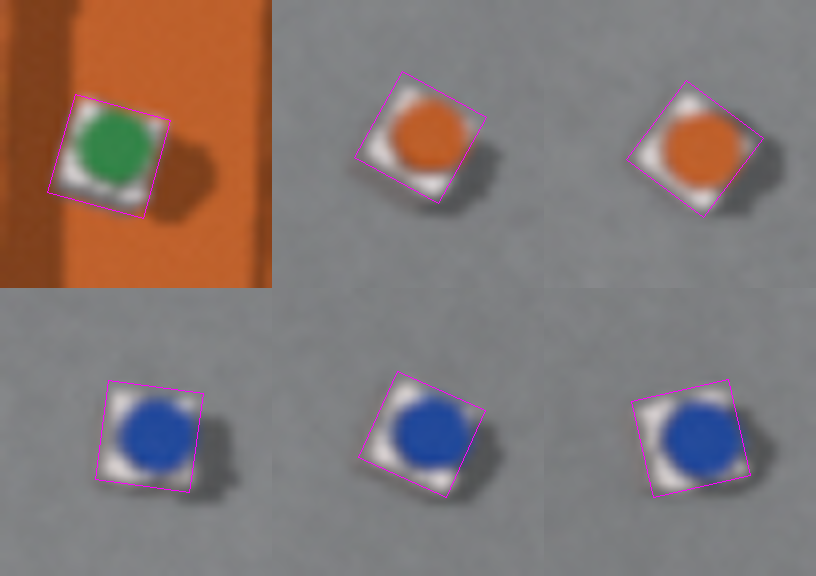

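```bash
python3 -m pendant '[[2,-3.9,0,0,0,8.5,0.6],[2,-3.9,0,0,0,8.5,0.6],[2,-3.9,0,0,0,8.5,0.6],[2,-3.9,0,0,0,8.5,0.6],[2,-3.9,0,0,0,8.5,0.6],[2,-3.9,0,0,0,8.5,0.6],[2,-3.9,0,0,0,8.5,0.6],[2,-3.9,0,0,0,8.5,0.6]]';python3 -m pendant '[[2,-3.9,0,0,0,8.5,0.6],[0,0,-3,0,0,0,0.6],[0,0,0,0,0,0,0.6],[0,0,0,0,0,0,0.6]]'
```

```text
time: 7.0
tool_pos: [0.5274, -0.0248, 0.2129]
ee_rot: [-3.141, 0.0, 1.086]
wrist_force: [0.3, -0.0, -0.1]
width: 0.0561
finger_force: 0.0
time: 7.4
tool_pos: [0.5458, -0.0613, 0.1824]
ee_rot: [-3.138, 0.0, 1.229]
wrist_force: [0.3, -0.3, 0.1]
width: 0.0567
finger_force: 0.0
```

```bash
python3 -m pendant '[[0.8,-1.7,0,0,0,4.6,0.6],[0,0,-4,0,0,0,0.6],[0,0,-4,0,0,0,0.6],[0,0,-3,0,0,0,0.6],[0,0,0,0,0,0,0.6],[0,0,0,0,0,0,0.6]]'
```

```text
time: 8.0
tool_pos: [0.5549, -0.0773, 0.0751]
ee_rot: [3.14, -0.0, 1.312]
wrist_force: [0.2, 0.2, 0.9]
width: 0.0564
finger_force: 0.0
```

```bash
python3 -m pendant '[[0,0,-2.5,0,0,0,0.6],[0,0,-1.6,0,0,0,0.6],[0,0,0,0,0,0,0.4],[0,0,0,0,0,0,0.2],[0,0,0,0,0,0,0.1],[0,0,0,0,0,0,0.1],[0,0,0,0,0,0,0.1],[0,0,0,0,0,0,0.1]]'
```

```text
time: 8.8
tool_pos: [0.5555, -0.0779, 0.0346]
ee_rot: [3.138, -0.0, 1.311]
wrist_force: [-0.1, 0.6, 6.3]
width: 0.028
finger_force: 29.9
```

```bash
python3 -m pendant '[[0,0,4,0,0,0,0.1],[0,0,5,0,0,0,0.1],[0,0,5,0,0,0,0.1],[-2.25,3.8,0,0,0,0,0.1],[-2.25,3.8,0,0,0,0,0.1],[-2.25,3.8,0,0,0,0,0.1],[-2.25,3.8,0,0,0,0,0.1],[-2.25,3.8,0,0,0,0,0.1]]';python3 -m pendant '[[-2.25,3.8,0,0,0,0,0.1],[-2.25,3.8,0,0,0,0,0.1],[-2.25,3.8,0,0,0,0,0.1],[-2.25,3.8,0,0,0,0,0.1],[0,0,0,0,0,0,0.1],[0,0,0,0,0,0,0.1]]'
```

```text
time: 9.6
tool_pos: [0.4404, 0.1135, 0.1725]
ee_rot: [3.142, -0.0, 1.31]
wrist_force: [0.1, -0.3, -0.6]
width: 0.0278
finger_force: 29.9
time: 10.2
tool_pos: [0.3511, 0.2647, 0.1724]
ee_rot: [3.141, 0.001, 1.313]
wrist_force: [0.4, -1.1, -0.3]
width: 0.028
finger_force: 29.9
```

```bash
python3 -m pendant '[[0,0,-4,0,0,0,0.1],[0,0,-4.5,0,0,0,0.1],[0,0,-4.5,0,0,0,0.1],[0,0,0,0,0,0,0.1],[0,0,0,0,0,0,0.5],[0,0,0,0,0,0,0.5],[0,0,0,0,0,0,0.5],[0,0,0,0,0,0,0.5]]';python3 -m pendant '[[0,0,4,0,0,0,0.5],[0,0,5,0,0,0,0.5],[0,0,5,0,0,0,0.5],[2,-4,0,0,0,-7.5,0.5],[2,-4,0,0,0,-7.5,0.5],[2,-4,0,0,0,-7.5,0.5],[2,-4,0,0,0,-7.5,0.5],[0,0,0,0,0,0,0.5]]'
cat > scan.py <<'E'
from h import *
import sys
t=imaging.snapshot("top");s=imaging.snapshot("side")
for c in("green","blue","orange"):
    for p,st in blobs(t,c,10,150): 
        X=cast("top",*p,.041)
        if not .25<X[0]<.75 or not -.6<X[1]<.4: continue
        u,v=proj("top",[X[0],X[1],.022]);x0,y0=int(u)-17,int(v)-18;k=8
        d=cv2.resize(t[y0:y0+36,x0:x0+34],None,fx=k,fy=k,interpolation=cv2.INTER_CUBIC)
        h=cv2.cvtColor(d,cv2.COLOR_RGB2HSV);m=((h[...,2]>135)|(h[...,1]>120)).astype(np.uint8)
        cs=max(cv2.findContours(m,0,2)[0],key=cv2.contourArea);b=cv2.boxPoints(cv2.minAreaRect(cs))
        q=np.array([cast("top",*i,.03)for i in b/k+[x0,y0]]);e=q[1]-q[0]
        print(c,p.round(1),st[4],q.mean(0)[:2].round(3),"yaw",round((np.degrees(np.arctan2(e[1],e[0]))+45)%90-45,1),np.linalg.norm(e).round(3),"tub" if X[1]>.2 else "")
cv2.imwrite("pics/t.png",t[:,:,::-1]);cv2.imwrite("pics/s.png",s[:,:,::-1])
E
python3 scan.py
```

```text
time: 11.0
tool_pos: [0.3533, 0.2651, 0.0449]
ee_rot: [3.138, -0.003, 1.311]
wrist_force: [-0.3, 1.1, 1.1]
width: 0.0471
finger_force: 0.0
time: 11.8
tool_pos: [0.4338, 0.1003, 0.1836]
ee_rot: [3.138, -0.001, 0.779]
wrist_force: [0.3, 1.0, -0.2]
width: 0.047
finger_force: 0.0
green [203.6 208.7] 41 [0.626 0.322] yaw -2.0 0.092 tub
green [249.  327.3] 79 [0.328 0.192] yaw 2.6 0.012 
green [220.4 318.4] 50 [0.353 0.27 ] yaw 1.0 0.071 tub
blue [417.3 262.1] 52 [ 0.503 -0.236] yaw -8.4 0.033 
blue [461.8 268.7] 55 [ 0.488 -0.35 ] yaw -24.6 0.031 
blue [292.4 301. ] 48 [0.396 0.083] yaw 5.7 0.011 
blue [465.3 300.4] 57 [ 0.407 -0.357] yaw 14.3 0.032 
orange [362. 213.] 11 [ 0.609 -0.09 ] yaw 1.2 0.089 
orange [342.  242.8] 51 [ 0.552 -0.06 ] yaw 1.2 0.046 
orange [463.4 227.7] 48 [ 0.597 -0.358] yaw -30.8 0.033 
orange [421.  304.1] 32 [ 0.396 -0.242] yaw 44.8 0.026
```

Green bottle is in the tub, px (220,318). Next is the blue bottle at (417,262).

```bash
python3 -m pendant '[[1,-4.8,0,0,0,-7.6,0.6],[1,-4.8,0,0,0,-7.6,0.6],[1,-4.8,0,0,0,-7.6,0.6],[1,-4.8,0,0,0,-7.6,0.6],[1,-4.8,0,0,0,-7.6,0.6],[1,-4.8,0,0,0,-7.6,0.6],[1,-4.8,0,0,0,-7.6,0.6],[0,0,0,0,0,0,0.6]]'
```

```text
time: 12.7
tool_pos: [0.5025, -0.2349, 0.182]
ee_rot: [3.14, 0.0, -0.145]
wrist_force: [-0.4, 0.1, 0.7]
width: 0.0566
finger_force: 0.0
```

```bash
python3 -m pendant '[[0.1,-0.1,-5,0,0,0,0.6],[0,0,-5,0,0,0,0.6],[0,0,-4,0,0,0,0.6],[0,0,-2.4,0,0,0,0.6],[0,0,0,0,0,0,0.5],[0,0,0,0,0,0,0.1],[0,0,0,0,0,0,0.1],[0,0,0,0,0,0,0.1]]';python3 -m pendant '[[0,0,0,0,0,0,0.1],[0,0,4,0,0,0,0.1],[0,0,5,0,0,0,0.1],[0,0,5,0,0,0,0.1],[0,0,2,0,0,0,0.1]]'
```

```text
time: 13.5
tool_pos: [0.5045, -0.2331, 0.0213]
ee_rot: [3.14, -0.005, -0.14]
wrist_force: [0.0, 0.3, 5.2]
width: 0.028
finger_force: 21.4
time: 14.0
tool_pos: [0.5048, -0.234, 0.1857]
ee_rot: [3.137, -0.01, -0.141]
wrist_force: [-0.3, 0.1, 0.4]
width: 0.0275
finger_force: 29.8
```

```bash
python3 -m pendant '[[1.63,4.1,0,0,0,1.1,0.1],[1.63,4.1,0,0,0,1.1,0.1],[1.63,4.1,0,0,0,1.1,0.1],[1.63,4.1,0,0,0,1.1,0.1],[1.63,4.1,0,0,0,1.1,0.1],[1.63,4.1,0,0,0,1.1,0.1],[0,0,0,0,0,0,0.1],[0,0,0,0,0,0,0.1]]'
```

```text
time: 14.8
tool_pos: [0.6005, 0.0141, 0.1786]
ee_rot: [3.141, 0.0, -0.024]
wrist_force: [-0.8, -0.7, -1.1]
width: 0.0277
finger_force: 29.8
```

```bash
python3 -m pendant '[[0.2,-0.2,-5,0,0,0,0.1],[0,0,-5,0,0,0,0.1],[0,0,-3.6,0,0,0,0.1],[0,0,0,0,0,0,0.1],[0,0,0,0,0,0,0.42],[0,0,0,0,0,0,0.42],[0,0,0,0,0,0,0.42],[0,0,0,0,0,0,0.42]]';python3 -m pendant '[[0,0,4,0,0,0,0.42],[0,0,5,0,0,0,0.42],[0,0,5,0,0,0,0.5],[-1.2,-4,0,0,0,-2.5,0.6],[-1.2,-4,0,0,0,-2.5,0.6],[-1.2,-4,0,0,0,-2.5,0.6],[-1.2,-4,0,0,0,-2.5,0.6],[-1.2,-4,0,0,0,-2.5,0.6]]'; python3 scan.py
```

```text
time: 15.6
tool_pos: [0.6035, 0.0112, 0.0446]
ee_rot: [3.141, -0.003, -0.026]
wrist_force: [0.2, 0.8, -0.1]
width: 0.0393
finger_force: 0.0
time: 16.4
tool_pos: [0.542, -0.19, 0.1837]
ee_rot: [3.141, -0.002, -0.246]
wrist_force: [1.6, 0.1, -1.1]
width: 0.0561
finger_force: 0.0
green [202.3 208.1] 19 [0.628 0.323] yaw -1.4 0.089 tub
green [220.4 318.4] 50 [0.353 0.263] yaw 1.0 0.086 tub
blue [462.2 269.1] 42 [ 0.485 -0.354] yaw -29.8 0.029 
blue [293.  298.7] 113 [0.405 0.101] yaw 4.8 0.053 
blue [465.2 300.3] 55 [ 0.407 -0.36 ] yaw -38.9 0.023 
orange [361.5 213. ] 12 [ 0.609 -0.088] yaw 1.2 0.089
```

```bash
python3 -m pendant '[[-1.35,-4,0,0,0,-2.75,0.6],[-1.35,-4,0,0,0,-2.75,0.6],[-1.35,-4,0,0,0,-2.75,0.6],[-1.35,-4,0,0,0,-2.75,0.6],[0,0,-4,0,0,0,0.6],[0,0,-2,0,0,0,0.6],[0,0,0,0,0,0,0.6]]'; python3 -c "
from h import *
s=imaging.snapshot('side')
for c in('blue','orange'): print(c,[(p.round(),cast('side',*p,.039).round(3)) for p,st in blobs(s,c,15,200)])"
```

```text
time: 17.2
tool_pos: [0.4869, -0.3467, 0.1188]
ee_rot: [-3.139, 0.007, -0.436]
wrist_force: [-1.0, 0.2, 0.0]
width: 0.0565
finger_force: 0.0
blue [(array([365., 130.]), array([ 0.824, -0.784,  0.039])), (array([409., 206.]), array([ 0.49 , -0.354,  0.039])), (array([439., 212.]), array([ 0.41 , -0.362,  0.039])), (array([369., 324.]), array([0.394, 0.114, 0.039])), (array([144., 424.]), array([0.607, 0.489, 0.039])), (array([ 69., 467.]), array([0.647, 0.595, 0.039])), (array([176., 474.]), array([0.505, 0.528, 0.039]))]
orange [(array([374., 195.]), array([ 0.598, -0.362,  0.039])), (array([429., 235.]), array([ 0.397, -0.243,  0.039]))]
```

Bottles unmoved. Descend and grip.

```bash
python3 -m pendant '[[0.1,-0.3,-4,0,0,0,0.6],[0,0,-4,0,0,0,0.6],[0,0,-2,0,0,0,0.6],[0,0,0,0,0,0,0.6],[0,0,0,0,0,0,0.1],[0,0,0,0,0,0,0.1],[0,0,0,0,0,0,0.1],[0,0,0,0,0,0,0.1]]';python3 -m pendant '[[0,0,0,0,0,0,0.1],[0,0,4,0,0,0,0.1],[0,0,5,0,0,0,0.1],[0,0,5,0,0,0,0.1],[0,0,2,0,0,0,0.1],[0,0,0,0,0,0,0.1]]'
```

```text
time: 18.05
tool_pos: [0.4904, -0.3522, 0.0245]
ee_rot: [3.141, -0.003, -0.436]
wrist_force: [0.2, -1.1, 3.0]
width: 0.0281
finger_force: 7.2
time: 18.65
tool_pos: [0.4912, -0.3532, 0.188]
ee_rot: [3.139, -0.009, -0.436]
wrist_force: [0.8, 0.3, -0.2]
width: 0.0275
finger_force: 30.0
```

```bash
python3 -m pendant '[[0.8,4.05,0,0,0,2.6,0.1],[0.8,4.05,0,0,0,2.6,0.1],[0.8,4.05,0,0,0,2.6,0.1],[0.8,4.05,0,0,0,2.6,0.1],[0.8,4.05,0,0,0,2.6,0.1],[0.8,4.05,0,0,0,2.6,0.1],[0.8,4.05,0,0,0,2.6,0.1],[0.8,4.05,0,0,0,2.6,0.1]]';python3 -m pendant '[[0.8,4.05,0,0,0,2.6,0.1],[0,0,-3,0,0,0,0.1],[0,0,0,0,0,0,0.1],[0,0,0,0,0,0,0.1]]'
```

```text
time: 19.45
tool_pos: [0.5522, -0.0259, 0.1795]
ee_rot: [-3.141, 0.005, -0.072]
wrist_force: [0.8, -0.5, -0.3]
width: 0.0278
finger_force: 30.0
time: 19.85
tool_pos: [0.5598, 0.0127, 0.15]
ee_rot: [3.141, 0.006, -0.028]
wrist_force: [1.0, -0.4, -0.9]
width: 0.0277
finger_force: 30.0
```

```bash
python3 -m pendant '[[0.1,-0.1,-4,0,0,0,0.1],[0,0,-4,0,0,0,0.1],[0,0,-2.4,0,0,0,0.1],[0,0,0,0,0,0,0.1],[0,0,0,0,0,0,0.42],[0,0,0,0,0,0,0.42],[0,0,0,0,0,0,0.42],[0,0,0,0,0,0,0.42]]';python3 -m pendant '[[0,0,4,0,0,0,0.42],[0,0,5,0,0,0,0.42],[0,0,5,0,0,0,0.5],[-1.8,-4,0,0,0,1,0.6],[-1.8,-4,0,0,0,2,0.6],[-1.8,-4,0,0,0,2,0.6],[-1.8,-4,0,0,0,2,0.6],[-1.8,-4,0,0,0,2,0.6]]'; python3 scan.py
```

```text
time: 20.65
tool_pos: [0.5637, 0.0117, 0.0506]
ee_rot: [3.141, -0.003, -0.028]
wrist_force: [0.4, 0.4, -0.1]
width: 0.0399
finger_force: 0.0
time: 21.45
tool_pos: [0.4718, -0.1895, 0.1897]
ee_rot: [3.14, -0.002, 0.131]
wrist_force: [1.1, -0.1, 0.8]
width: 0.0564
finger_force: 0.0
green [203.8 208. ] 24 [0.628 0.322] yaw -1.2 0.089 tub
green [220.4 318.4] 50 [0.353 0.263] yaw 1.0 0.086 tub
blue [293.  298.7] 113 [0.41  0.084] yaw 25.1 0.034 
blue [466.8 301.2] 28 [ 0.405 -0.364] yaw -28.7 0.023 
orange [361.5 213. ] 10 [ 0.609 -0.088] yaw 1.2 0.089 
orange [377.3 229.5] 43 [ 0.587 -0.112] yaw 1.2 0.054 
orange [464.3 225.5] 13 [ 0.606 -0.362] yaw -30.5 0.014 
orange [419.5 304.3] 55 [ 0.396 -0.24 ] yaw -37.9 0.032
```

View pics/t.png

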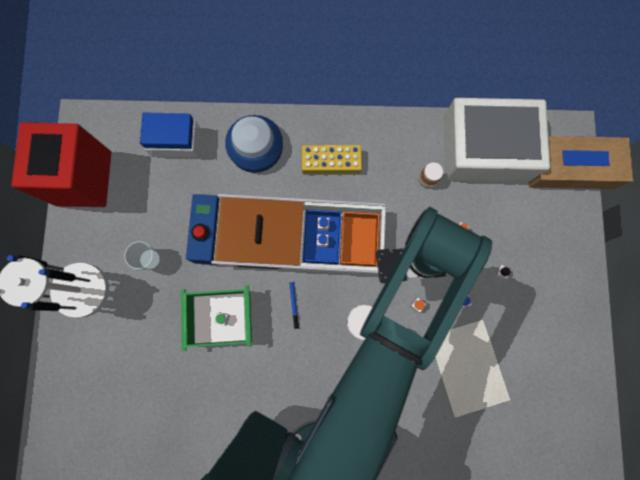

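The picture shows two blue-capped bottles upright in the blue bin at (322,223) and (322,241), and the green one in the tub at (221,318). Next is the third blue at (466,301).

```bash
python3 -m pendant '[[-1.6,-4.2,0,0,0,1.6,0.6],[-1.6,-4.2,0,0,0,1.6,0.6],[-1.6,-4.2,0,0,0,1.6,0.6],[-1.6,-4.2,0,0,0,1.6,0.6],[0,0,-4,0,0,0,0.6],[0,0,-3,0,0,0,0.6],[0,0,0,0,0,0,0.6]]'; python3 -c "
from h import *
s=imaging.snapshot('side')
for c in('blue','orange'): print(c,[(p.round(),cast('side',*p,.039).round(3)) for p,st in blobs(s,c,15,60)])"
```

```text
time: 22.25
tool_pos: [0.4066, -0.3535, 0.114]
ee_rot: [-3.133, 0.004, 0.241]
wrist_force: [-0.8, 0.6, -0.8]
width: 0.0565
finger_force: 0.0
blue [(array([439., 212.]), array([ 0.41 , -0.361,  0.039]))]
orange [(array([374., 195.]), array([ 0.598, -0.362,  0.039])), (array([429., 235.]), array([ 0.397, -0.243,  0.039]))]
```

```bash
python3 -m pendant '[[0.1,-0.3,-4,0,0,0,0.6],[0,0,-3.5,0,0,0,0.6],[0,0,-1.9,0,0,0,0.6],[0,0,0,0,0,0,0.6],[0,0,0,0,0,0,0.1],[0,0,0,0,0,0,0.1],[0,0,0,0,0,0,0.1],[0,0,0,0,0,0,0.1]]';python3 -m pendant '[[0,0,0,0,0,0,0.1],[0,0,4,0,0,0,0.1],[0,0,5,0,0,0,0.1],[0,0,5,0,0,0,0.1],[0,0,2,0,0,0,0.1],[0,0,0,0,0,0,0.1]]'
```

```text
time: 23.1
tool_pos: [0.4102, -0.3597, 0.0262]
ee_rot: [3.139, -0.001, 0.241]
wrist_force: [-0.6, 0.7, 3.4]
width: 0.0278
finger_force: 7.1
time: 23.7
tool_pos: [0.411, -0.3609, 0.1895]
ee_rot: [3.133, -0.004, 0.241]
wrist_force: [-0.4, 0.6, -1.6]
width: 0.0276
finger_force: 30.0
```

```bash
python3 -m pendant '[[1.22,4.12,0,0,0,-1.7,0.1],[1.22,4.12,0,0,0,-1.7,0.1],[1.22,4.12,0,0,0,-1.7,0.1],[1.22,4.12,0,0,0,-1.7,0.1],[1.22,4.12,0,0,0,-1.7,0.1],[1.22,4.12,0,0,0,-1.7,0.1],[1.22,4.12,0,0,0,-1.7,0.1],[1.22,4.12,0,0,0,-1.7,0.1]]';python3 -m pendant '[[1.22,4.12,0,0,0,-1.7,0.1],[0,0,-3,0,0,0,0.1],[0,0,0,0,0,0,0.1],[0,0,0,0,0,0,0.1]]'
```

```text
time: 24.5
tool_pos: [0.506, -0.0277, 0.1817]
ee_rot: [-3.141, 0.004, 0.002]
wrist_force: [1.0, 0.4, -0.4]
width: 0.0276
finger_force: 30.0
time: 24.9
tool_pos: [0.5177, 0.0115, 0.1521]
ee_rot: [3.141, 0.006, -0.026]
wrist_force: [0.1, 0.1, -1.4]
width: 0.0275
finger_force: 30.0
```

```bash
python3 -m pendant '[[0.2,-0.1,-4,0,0,0,0.1],[0,0,-4,0,0,0,0.1],[0,0,-2.4,0,0,0,0.1],[0,0,0,0,0,0,0.1],[0,0,0,0,0,0,0.42],[0,0,0,0,0,0,0.42],[0,0,0,0,0,0,0.42],[0,0,0,0,0,0,0.42]]';python3 -m pendant '[[0,0,4,0,0,0,0.42],[0,0,5,0,0,0,0.42],[0,0,5,0,0,0,0.5],[-2,-4.2,0,0,0,-6,0.6],[-2,-4.2,0,0,0,-6,0.6],[-2,-4.2,0,0,0,-6,0.6],[-2,-4.2,0,0,0,-6,0.6],[0,0,0,0,0,0,0.6]]'; python3 scan.py
```

```text
time: 25.7
tool_pos: [0.5223, 0.0105, 0.0524]
ee_rot: [3.141, -0.003, -0.026]
wrist_force: [0.6, 0.7, -0.2]
width: 0.0393
finger_force: 0.0
time: 26.5
tool_pos: [0.4394, -0.1616, 0.1915]
ee_rot: [3.139, -0.002, -0.454]
wrist_force: [0.3, 1.1, -0.9]
width: 0.0561
finger_force: 0.0
green [205.2 209.1] 30 [0.626 0.322] yaw -1.3 0.092 tub
green [220.4 318.3] 51 [0.353 0.263] yaw 1.0 0.086 tub
blue [322.5 211.2] 62 [0.612 0.012] yaw 1.2 0.089 
blue [293.  298.7] 113 [0.405 0.089] yaw 8.8 0.026 
orange [361.5 213. ] 10 [ 0.609 -0.088] yaw 1.2 0.089 
orange [377.4 226.9] 37 [ 0.59  -0.112] yaw 1.2 0.054 
orange [463.4 227.7] 48 [ 0.597 -0.358] yaw -30.4 0.033 
orange [419.3 305.6] 33 [ 0.394 -0.239] yaw -38.0 0.029
```

```bash
python3 -m pendant '[[-2.15,-3.9,0,0,0,-6,0.6],[-2.15,-3.9,0,0,0,-6,0.6],[0,0,-4,0,0,0,0.6],[0,0,-4,0,0,0,0.6],[0,0,0,0,0,0,0.6],[0,0,0,0,0,0,0.6]]'; python3 -c "
from h import *
s=imaging.snapshot('side')
for c in('blue','orange'): print(c,[(p.round(),cast('side',*p,.039).round(3)) for p,st in blobs(s,c,15,60)])"
```

```text
time: 27.2
tool_pos: [0.3989, -0.2341, 0.1109]
ee_rot: [-3.141, 0.001, -0.652]
wrist_force: [0.7, -0.7, 0.7]
width: 0.0566
finger_force: 0.0
blue []
orange [(array([374., 195.]), array([ 0.598, -0.362,  0.039])), (array([429., 235.]), array([ 0.397, -0.244,  0.039]))]
```

```bash
python3 -m pendant '[[-0.3,-0.6,-4,0,0,0,0.6],[0,0,-3.2,0,0,0,0.6],[0,0,-2,0,0,0,0.6],[0,0,0,0,0,0,0.6],[0,0,0,0,0,0,0.1],[0,0,0,0,0,0,0.1],[0,0,0,0,0,0,0.1],[0,0,0,0,0,0,0.1]]';python3 -m pendant '[[0,0,0,0,0,0,0.1],[0,0,4,0,0,0,0.1],[0,0,5,0,0,0,0.1],[0,0,5,0,0,0,0.1],[0,0,2,0,0,0,0.1],[0,0,0,0,0,0,0.1]]'
```

```text
time: 28.05
tool_pos: [0.3962, -0.2419, 0.0201]
ee_rot: [-3.142, -0.003, -0.654]
wrist_force: [0.9, -0.5, 2.4]
width: 0.028
finger_force: 7.8
time: 28.65
tool_pos: [0.3971, -0.2428, 0.1831]
ee_rot: [3.141, -0.009, -0.655]
wrist_force: [-0.4, -0.2, -0.3]
width: 0.0278
finger_force: 30.0
```

```bash
python3 -m pendant '[[3.2,2.65,0,0,0,6,0.1],[3.2,2.65,0,0,0,6,0.1],[3.2,2.65,0,0,0,6,0.1],[3.2,2.65,0,0,0,6,0.1],[3.2,2.65,0,0,0,6,0.1],[3.2,2.65,0,0,0,6,0.1],[0,0,-3,0,0,0,0.1],[0,0,0,0,0,0,0.1]]'
```

```text
time: 29.45
tool_pos: [0.584, -0.0805, 0.141]
ee_rot: [-3.139, 0.014, -0.024]
wrist_force: [-2.0, 0.2, -1.3]
width: 0.0278
finger_force: 30.0
```

```bash
python3 -m pendant '[[0.4,-0.4,-4,0,0,0,0.1],[0,0,-3.8,0,0,0,0.1],[0,0,-1.6,0,0,0,0.1],[0,0,0,0,0,0,0.1],[0,0,0,0,0,0,0.42],[0,0,0,0,0,0,0.42],[0,0,0,0,0,0,0.42],[0,0,0,0,0,0,0.42]]';python3 -m pendant '[[0,0,4,0,0,0,0.42],[0,0,5,0,0,0,0.42],[0,0,5,0,0,0,0.5],[0.2,-4.5,0,0,0,-5,0.6],[0.2,-4.5,0,0,0,-5,0.6],[0.2,-4.5,0,0,0,-5,0.6],[0.2,-4.5,0,0,0,-5,0.6],[0.2,-4.5,0,0,0,-5,0.6]]';python3 -m pendant '[[0,-4.5,0,0,0,-4,0.6],[0,0,-4,0,0,0,0.6],[0,0,-4,0,0,0,0.6],[0,0,0,0,0,0,0.6],[0,0,0,0,0,0,0.6]]'; python3 -c "
from h import *
s=imaging.snapshot('side')
for c in('blue','orange'): print(c,[(p.round(),cast('side',*p,.039).round(3)) for p,st in blobs(s,c,15,60)])"
```

```text
time: 30.25
tool_pos: [0.5921, -0.0866, 0.0563]
ee_rot: [3.141, -0.003, -0.026]
wrist_force: [0.5, 0.5, 0.0]
width: 0.0397
finger_force: 0.0
time: 31.05
tool_pos: [0.6013, -0.313, 0.1956]
ee_rot: [3.141, -0.001, -0.466]
wrist_force: [-0.0, -0.3, -0.4]
width: 0.0567
finger_force: 0.0
time: 31.55
tool_pos: [0.601, -0.356, 0.1145]
ee_rot: [-3.142, 0.002, -0.532]
wrist_force: [0.7, -0.9, -0.2]
width: 0.0562
finger_force: 0.0
blue []
orange [(array([374., 195.]), array([ 0.598, -0.363,  0.039]))]
```

```bash
python3 -m pendant '[[-0.4,-0.3,-4,0,0,0,0.6],[0,0,-3.5,0,0,0,0.6],[0,0,-2,0,0,0,0.6],[0,0,0,0,0,0,0.6],[0,0,0,0,0,0,0.1],[0,0,0,0,0,0,0.1],[0,0,0,0,0,0,0.1],[0,0,0,0,0,0,0.1]]';python3 -m pendant '[[0,0,0,0,0,0,0.1],[0,0,4,0,0,0,0.1],[0,0,5,0,0,0,0.1],[0,0,5,0,0,0,0.1],[0,0,2,0,0,0,0.1],[0,0,0,0,0,0,0.1]]'
```

```text
time: 32.4
tool_pos: [0.5982, -0.3599, 0.0217]
ee_rot: [3.141, -0.003, -0.532]
wrist_force: [0.0, 0.0, 4.4]
width: 0.0279
finger_force: 7.6
time: 33.0
tool_pos: [0.5991, -0.3606, 0.1857]
ee_rot: [3.141, -0.01, -0.532]
wrist_force: [0.3, -0.0, -0.6]
width: 0.0274
finger_force: 30.0
```

```bash
python3 -m pendant '[[-0.96,3.9,0,0,0,4.15,0.1],[-0.96,3.9,0,0,0,4.15,0.1],[-0.96,3.9,0,0,0,4.15,0.1],[-0.96,3.9,0,0,0,4.15,0.1],[-0.96,3.9,0,0,0,4.15,0.1],[-0.96,3.9,0,0,0,4.15,0.1],[-0.96,3.9,0,0,0,4.15,0.1],[0,0,-3,0,0,0,0.1]]';python3 -m pendant '[[0,0,0,0,0,0,0.1],[0,0,0,0,0,0,0.1]]'
```

```text
time: 33.8
tool_pos: [0.5307, -0.0824, 0.1514]
ee_rot: [-3.141, -0.005, -0.019]
wrist_force: [0.5, -0.7, -0.3]
width: 0.0277
finger_force: 30.0
time: 34.0
tool_pos: [0.5286, -0.0862, 0.1472]
ee_rot: [-3.141, 0.005, -0.026]
wrist_force: [-0.1, -0.8, -0.1]
width: 0.0279
finger_force: 30.0
```

Place it, then back off to the -y side for a clear look.

```bash
python3 -m pendant '[[0.1,0,-4,0,0,0,0.1],[0,0,-4,0,0,0,0.1],[0,0,-2,0,0,0,0.1],[0,0,0,0,0,0,0.1],[0,0,0,0,0,0,0.42],[0,0,0,0,0,0,0.42],[0,0,0,0,0,0,0.42],[0,0,0,0,0,0,0.42]]';python3 -m pendant '[[0,0,4,0,0,0,0.42],[0,0,5,0,0,0,0.42],[0,0,5,0,0,0,0.5],[-2,-4,0,0,0,0,0.5],[-2,-4,0,0,0,0,0.5],[-2,-4,0,0,0,0,0.5],[-2,-4,0,0,0,0,0.5],[0,0,0,0,0,0,0.5]]'; python3 -c "
from h import *
t=imaging.snapshot('top');s=imaging.snapshot('side')
a=cv2.resize(t[180:360,170:530],(792,396));b=cv2.resize(s[180:272,260:480],(478,200))
cv2.imwrite('pics/g.png',np.vstack([a,np.pad(b,((0,0),(0,792-478),(0,0)))])[:,:,::-1])"
```

```text
time: 34.8
tool_pos: [0.5321, -0.0867, 0.0513]
ee_rot: [3.141, -0.003, -0.025]
wrist_force: [-0.2, 0.2, -0.2]
width: 0.0393
finger_force: 0.0
time: 35.6
tool_pos: [0.449, -0.2506, 0.1904]
ee_rot: [3.139, -0.0, -0.032]
wrist_force: [-0.1, 0.5, 0.6]
width: 0.0471
finger_force: 0.0
```

View pics/g.png

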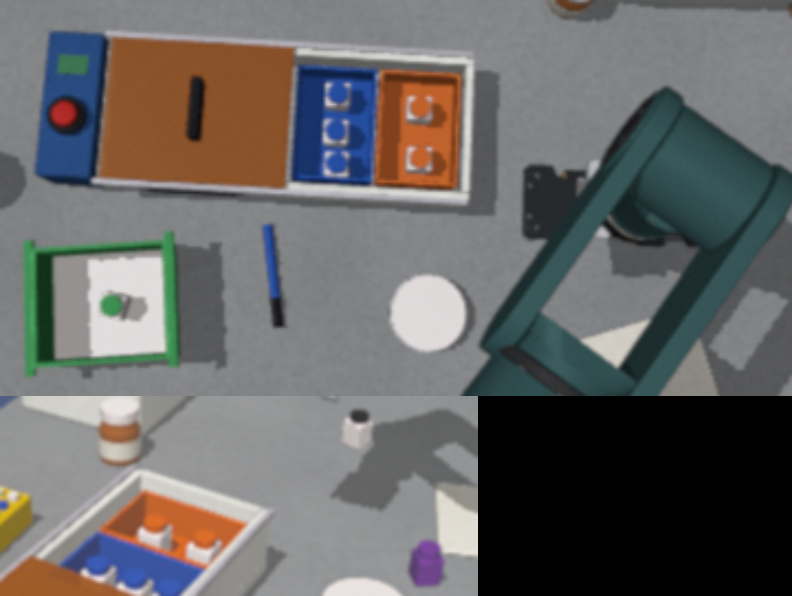

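Crop: three blue caps at crop (337,95), (336,131), (337,163) in the blue bin and two orange at (420,108), (420,158) in the orange bin. All stand upright and the bench bottles are cleared. Now I'll shut the guard.

```bash
python3 -m pendant '[[1.33,4.67,0,0,0,0,0.5],[1.33,4.67,0,0,0,0,0.5],[1.33,4.67,0,0,0,0,0.5],[1.33,4.67,0,0,0,0,0.5],[1.33,4.67,0,0,0,0,0.5],[1.33,4.67,0,0,0,0,0.5],[1.33,4.67,0,0,0,0,0.5],[1.33,4.67,0,0,0,0,0.5]]';python3 -m pendant '[[1.33,4.67,0,0,0,0,0.5],[0,0,0,0,0,0,0.5],[0,0,0,0,0,0,0.5]]'
```

```text
time: 36.5
tool_pos: [0.5573, 0.1316, 0.1902]
ee_rot: [-3.141, -0.001, -0.022]
wrist_force: [0.6, 0.0, 0.2]
width: 0.047
finger_force: 0.0
time: 36.8
tool_pos: [0.5701, 0.1767, 0.1893]
ee_rot: [3.141, 0.001, -0.021]
wrist_force: [-0.0, -0.4, 0.9]
width: 0.0467
finger_force: 0.0
```

```bash
python3 -m pendant '[[0,-0.7,-3,0,0,0,0.5],[0,0,-3,0,0,0,0.5],[0,0,-2.4,0,0,0,0.5],[0,0,0,0,0,0,0.5],[0,0,0,0,0,0,0],[0,0,0,0,0,0,0],[0,0,0,0,0,0,0],[0,0,0,0,0,0,0]]';python3 -m pendant '[[0,0,0,0,0,0,0],[0,-1.5,0,0,0,0,0],[-0.08,-3,0,0,0,0,0],[-0.08,-3,0,0,0,0,0],[-0.08,-3,0,0,0,0,0],[-0.08,-3,0,0,0,0,0],[-0.08,-3,0,0,0,0,0],[-0.05,-2,0,0,0,0,0]]';python3 -m pendant '[[0,-0.7,0,0,0,0,0],[0,0,0,0,0,0,0],[0,0,0,0,0,0,0]]'
```

```text
time: 37.6
tool_pos: [0.5716, 0.1671, 0.1073]
ee_rot: [-3.141, -0.003, -0.025]
wrist_force: [0.2, 0.3, 0.6]
width: 0.0182
finger_force: 0.0
time: 38.4
tool_pos: [0.5644, -0.0199, 0.107]
ee_rot: [-3.141, 0.003, -0.027]
wrist_force: [-6.2, 2.1, 7.2]
width: 0.0139
finger_force: 30.0
time: 38.7
tool_pos: [0.5641, -0.0272, 0.107]
ee_rot: [3.139, 0.004, -0.027]
wrist_force: [-7.8, -1.6, 7.1]
width: 0.0136
finger_force: 30.0
```

```bash
python3 -m pendant '[[0,-0.5,0,0,0,0,0],[0,-0.4,0,0,0,0,0],[0,0,0,0,0,0,0],[0,0,0,0,0,0,0]]';python3 -m pendant '[[0,-0.4,0,0,0,0,0],[0,-0.3,0,0,0,0,0],[0,0,0,0,0,0,0]]'
```

```text
time: 39.1
tool_pos: [0.5638, -0.0353, 0.107]
ee_rot: [3.14, 0.005, -0.027]
wrist_force: [-7.7, -0.7, 8.7]
width: 0.0136
finger_force: 30.0
time: 39.4
tool_pos: [0.5638, -0.0362, 0.1069]
ee_rot: [-3.131, 0.005, -0.024]
wrist_force: [-7.5, 14.5, 9.8]
width: 0.0138
finger_force: 30.0
```

```bash
python3 -m pendant '[[0,0,0,0,0,0,0.5],[0,0,0,0,0,0,0.5],[0,0,0,0,0,0,0.5],[0,0,4,0,0,0,0.5],[0,0,4,0,0,0,0.5],[0,0,3,0,0,0,0.3],[0,0,0,0,0,0,0],[0,0,0,0,0,0,0]]'
python3 - <<'E'
from h import *
t=imaging.snapshot('top');s=imaging.snapshot('side')
U={}
for n,i in(("top",t),("side",s)):
    h=cv2.cvtColor(i,cv2.COLOR_RGB2HSV)
    m=(((h[...,0]<4)|(h[...,0]>172))&(h[...,1]>170)&(h[...,2]>120)).astype(np.uint8)
    k,_,st,c=cv2.connectedComponentsWithStats(m)
    U[n]=[c[j] for j in range(1,k) if 40<st[j][4]<600 and (abs(c[j]-([200,232] if n=="top" else [233,334]))<15).all()];print(n,U[n])
Ms=[P[n]["camera_matrix"]@np.c_[P[n]["R"],P[n]["t"]] for n in("top","side")]
X=cv2.triangulatePoints(*Ms,U["top"][0],U["side"][0]);print((X[:3]/X[3]).ravel().round(4))
for z in(.095,.1,.105):print(cast("top",*U["top"][0],z).round(4),cast("side",*U["side"][0],z).round(4))
cv2.imwrite('pics/i.png',np.hstack([cv2.resize(t[185:285,180:400],(484,220)),cv2.resize(s[300:380,180:290],(300,220))])[:,:,::-1])
E
```

```text
time: 40.2
tool_pos: [0.5665, -0.0418, 0.2158]
ee_rot: [3.141, -0.001, -0.026]
wrist_force: [-0.8, -0.6, 0.7]
width: 0.0266
finger_force: 0.0
top [array([198.26966292, 231.03370787])]
side [array([231.74626866, 331.59701493])]
[0.5614 0.3147 0.1096]
[0.5637 0.3181 0.095 ] [0.572  0.3035 0.095 ]
[0.5629 0.3169 0.1   ] [0.5685 0.3074 0.1   ]
[0.562  0.3157 0.105 ] [0.5649 0.3112 0.105 ]
```

View pics/i.png

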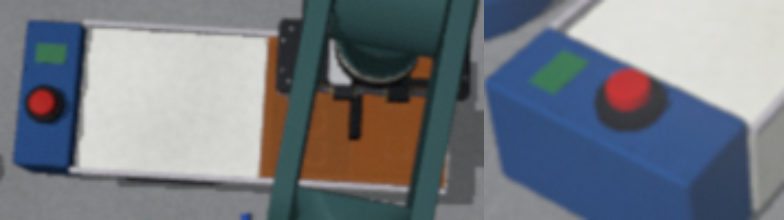

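```bash
python3 -m pendant '[[-0.05,4.45,0,0,0,0,0],[-0.05,4.45,0,0,0,0,0],[-0.05,4.45,0,0,0,0,0],[-0.05,4.45,0,0,0,0,0],[-0.05,4.45,0,0,0,0,0],[-0.05,4.45,0,0,0,0,0],[-0.05,4.45,0,0,0,0,0],[-0.05,4.45,0,0,0,0,0]]';python3 -m pendant '[[0,0,-4,0,0,0,0],[0,0,-3,0,0,0,0],[0,0,0,0,0,0,0],[0,0,0,0,0,0,0]]'
```

```text
time: 41.1
tool_pos: [0.5612, 0.3162, 0.2127]
ee_rot: [3.139, 0.004, -0.025]
wrist_force: [0.2, -0.6, 1.7]
width: 0.0002
finger_force: 0.0
time: 41.5
tool_pos: [0.5614, 0.3143, 0.1436]
ee_rot: [3.139, 0.004, -0.026]
wrist_force: [0.5, 0.7, 1.0]
width: 0.0004
finger_force: 0.0
```

```bash
python3 -m pendant '[[0,0,-1.5,0,0,0,0],[0,0,-0.5,0,0,0,0],[0,0,0,0,0,0,0],[0,0,0,0,0,0,0]]';python3 -m pendant '[[0,0,-0.4,0,0,0,0],[0,0,0,0,0,0,0],[0,0,0,0,0,0,0]]';python3 -m pendant '[[0,0,-0.3,0,0,0,0],[0,0,0,0,0,0,0],[0,0,0,0,0,0,0]]'
```

```text
time: 41.9
tool_pos: [0.5626, 0.3148, 0.1262]
ee_rot: [-3.141, -0.001, -0.026]
wrist_force: [0.2, -0.4, 1.0]
width: 0.0002
finger_force: 0.0
time: 42.2
tool_pos: [0.5629, 0.3151, 0.1225]
ee_rot: [-3.141, -0.002, -0.025]
wrist_force: [2.1, -0.1, 2.4]
width: 0.0005
finger_force: 0.9
time: 42.5
tool_pos: [0.5629, 0.3152, 0.1194]
ee_rot: [-3.141, -0.002, -0.025]
wrist_force: [0.8, 0.4, 2.7]
width: 0.0007
finger_force: 1.8
```

```bash
python3 -m pendant '[[0,0,-0.3,0,0,0,0],[0,0,0,0,0,0,0],[0,0,0,0,0,0,0]]';python3 -m pendant '[[0,0,-0.3,0,0,0,0],[0,0,0,0,0,0,0],[0,0,0,0,0,0,0]]'
```

```text
time: 42.8
tool_pos: [0.5629, 0.3152, 0.1173]
ee_rot: [-3.141, -0.002, -0.025]
wrist_force: [0.1, -0.9, 7.4]
width: 0.0004
finger_force: 3.7
time: 43.1
tool_pos: [0.563, 0.3152, 0.1171]
ee_rot: [-3.14, -0.004, -0.025]
wrist_force: [-3.2, -1.2, 15.9]
width: 0.0004
finger_force: 7.7
```

Fully down: it hit the stop at 16 N, past the 5 N spring. I'll retract, check the guard, button and bottles, then hand in.

```bash
python3 -m pendant '[[0,0,2,0,0,0,0],[0,0,4,0,0,0,0],[0,0,4,0,0,0,0],[-3,3,3,0,0,0,0],[-4,3,0,0,0,0,0],[-4,3,0,0,0,0,0],[0,0,0,0,0,0,0],[0,0,0,0,0,0,0]]';python3 -c "
from h import *
t=imaging.snapshot('top')
cv2.imwrite('pics/j.png',cv2.resize(t[180:360,170:530],(792,396))[:,:,::-1])"
```

```text
time: 43.9
tool_pos: [0.452, 0.4042, 0.2403]
ee_rot: [3.14, 0.002, -0.023]
wrist_force: [0.1, -0.3, 0.2]
width: 0.0004
finger_force: 0.0
```

View pics/j.png

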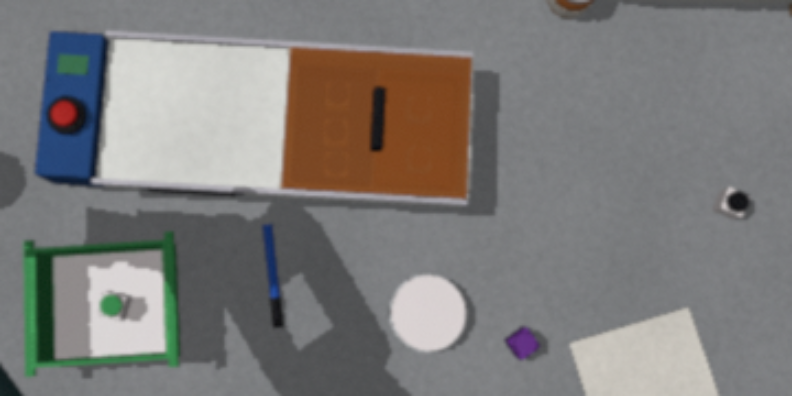

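The guard is flush with the end wall at crop (470,125), the five bottles show through it, the green one is in the tub at (112,305), and the bystanders are in place.

```bash
python3 -c "
from bench import robot
print(robot.close_job())"
```

```text
the job is handed in; nothing more can be done
None
```

The job is handed in at about 44 s: the green-capped bottle is in the tub, three blue-capped and two orange-capped bottles are in their bins, the guard is shut, the start button was pressed fully down and released, and nothing else on the bench was disturbed; the hand-in call gave no verdict.

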